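# Find which way the salad jar's cap opens

## Robot

A 6-joint arm with a two-finger parallel gripper is mounted at the origin on the work surface. World frame = base frame: x ahead of the robot, y to its left, z up, the work surface at z = 0. Lengths are in m, angles in rad, forces in N, time in s.
With the tool pointing down it reaches from about 0.4 to 0.925 m from the base axis. Payload 3.4 kg.
Tool frame: the origin (TCP) lies at the very end of the fingers, on their centre line; the grasp point (between the pads) lies 19 mm behind it; z points along the fingers, x is the direction in which the jaws open and shut, and the axes are right-handed (so a half turn about z gives the same grasp; the last joint's range is limited). The gripper opens to 85 mm and grips with 20 to 120 N. Pads are 22 mm wide; open, the fingers measure 114 mm over their backs; the gripper's body (76 mm by 85 mm) begins 54 mm behind the grasp point. The pads swing forward as they close: fully open they stand 13 mm farther back than shut.
Start: joints at [-1.345, 0.307, 1.506, -0, 1.328, -0.073], TCP at [0.169, -0.55, 0.231] pointing down, gripper open.
Joint ranges: [-3.12, 3.12], [-1.05, 2.28], [0.14, 2.33], [-1.42, 4.57], [0.1, 2.73], [-2.68, 2.68]. Speed limits (rad/s): [2.57, 2.57, 3.14, 3.14, 3.14, 3.14].

## Interface

Orientations are given as a rotation vector (axis times angle).
In Python, from bench import get_state, read_camera, close_job, find_in gives the robot as it stands.
- The arm moves only by the tool move_arm, never from a script. Its argument "moves" is text: rows parted by semicolons, each of 7 numbers parted by spaces: the shift along the tool's x, y, z in units of 1 m (1.0 is 1 m), then the turn, a rotation vector about the tool's x, y, z in units of 90 degrees (1.0 is 90 degrees), then the opening, from 0 (shut) to 1 (fully open). A call has exactly 5 rows; each row is the pose to reach, as a shift and turn from the pose commanded when the call began, along the tool's axes at that moment; what a row does not reach only later rows make up. A row lasts 1/12 s, in which the tool goes at most 41.7 mm and 7.16 degrees, less where a joint would pass 70% of its speed; a pose out of reach is approached as far as the arm can. A call with a number of a shift or a turn outside -1 to 1 is refused whole. A call with a gripper value outside its range is refused whole. The fingers move at their own pace and stop on an object; the grip force is fixed at half the most. Time passes only in rows, so rows that repeat a pose let the fingers close, or fill a call up. It gives the time, the measured TCP pose, the force and the opening at its end, in the units of the state.
- get_state(): the state, without advancing time (a new reading comes with each control period).
- read_camera(name): name is "scene" or "top"; returns a dict with "image" (420x560x3 uint8, red, green, blue), "fx", "fy", "cx", "cy" (pixels), "world_to_cam" (4x4, takes a point from world to camera coordinates). Camera axes: x right, y down, z forward; pixel columns grow to the right and rows downward; lengths in m; the calibration is good to about 2 mm. A picture is of the moment at which its call begins. There is no depth.
- close_job(): hands the job in, once; it reports no verdict.
Trained networks look in a picture, given as the dict that the camera call returned (one of the last four; its "shot" number tells which), for a name from the list of things; names that differ only in an ending like _2 or _b are one class to them, and where a whole thing is asked for, a point or a joint stands for the part that bears it (a point fixed in the world has none). Each returns a list of dicts, best first, with "confidence" (0 to 1); they miss things now and then, are a little off and sometimes report something else, mostly with a low value. They report only what shows in the picture. A call takes as long as a camera call. They do not tell look-alikes from the thing itself.
- find_in(name, picture): "rect" ([left, top, right, bottom] in pixels, round what is visible of it).
The state is a dict: "time": time; "q": joint angles; "joint_vel": joint speeds; "effort": joint torques, N m; "eef_pos": TCP position; "tool_rot": TCP orientation; "force": force on the tool from outside, world axes, zero at the start; "ft_torque": the same for the moment, N m; "grip_width": finger opening in m.
Only numpy, scipy, OpenCV 4.12 (cv2) and the standard library are available. Lean on these libraries where they do the work, as an engineer would, in place of code of your own. Each camera call takes 0.05 s, during which the arm holds its last target. There are 200 camera calls.

## Task

Take the cap off the glass salad jar that stands beside the lunchbox and set it down flat, bar up, well on the wooden board. One jar's cap opens the ordinary way and the other's opens backwards, and they look alike: twist gently by the finger bar, and if it stops dead go the other way, then lift it straight off. Leave the other jar shut and the lunchbox where it is.

Things in the scene. Friction and masses are not known exactly. Their poses are not given: they have to be found in the camera images.
- cap_a_bar (a point): centre of the finger bar on the first jar's cap (aluminium, 79 mm across, 28 mm high). Bar 60 mm long (point x), 16 wide (y), 30 tall: its top is 15 mm above this point, the cap's flat top 15 mm below, the skirt's lower edge 43 mm below. z up. Cap 0.05 to 0.12 kg, a separate part. Turned the wrong way it stops dead within 5 degrees; which way opens: unknown, try.
- cap_b_bar (a point): same point on the second jar's cap, which looks the same. One cap opens counter-clockwise seen from above, the other clockwise. Turned the right way either goes round freely and, 35 to 110 degrees from shut (aim for 50), comes off its hidden catches: lift straight up for the first 30 mm. In between it is caught and cannot be lifted.
- jar_a: clear glass salad jar (the first), 84 mm across, rim 128 mm above the bench, on a black suction foot 100 mm across, stuck fast to the bench. Origin: on the jar's axis at bench height, z up; with the cap shut its bar runs along the jar's x axis, the bar's centre 147 mm above the origin.
- jar_b: clear glass salad jar (the second), same as the first, 84 mm across, rim 128 mm above the bench, on a black suction foot 100 mm across, stuck fast to the bench. Origin: on the jar's axis at bench height, z up; with the cap shut its bar runs along the jar's x axis, the bar's centre 147 mm above the origin.
- lunchbox: blue plastic lunchbox with a closed lid, 186 mm (x) by 146 mm (y, over its clips), 60 mm high; origin at the centre of its underside. It stands at one end of the row of things; the jar beside it is the nearer one (centres 150 to 320 mm apart, the other jar over 400 mm).
- board_top (a point): centre of the upper face of the plain wooden board, 200 mm (x) by 160 mm (y), 15 mm thick, fixed flat on the bench at the other end of the row; z up.
Things that resemble listed ones, but are neither listed nor needed, are in the scene too. Leave any purple look-alike of the part that bears cap_a_bar alone. Leave any orange look-alike of the part that bears cap_b_bar alone.

How it is judged:
On the way:
1. the cap of the jar beside the lunchbox is lifted clear of its jar (((horizontal distance between jar_a and lunchbox below 0.36 m and z of cap_a_bar in the frame of jar_a above 0.18 m) or (horizontal distance between jar_b and lunchbox below 0.36 m and z of cap_b_bar in the frame of jar_b above 0.18 m))), for 0.1 s.
At the end, for the whole second after the job is handed in: the cap of the jar beside the lunchbox rests still on the board, bar up (within 10 degrees of level, at board height within 10 mm), its centre at least 15 mm inside the board's edges; the other jar's cap is still on its jar, lifted less than 10 mm and turned less than 15 degrees (((horizontal distance between jar_a and lunchbox below 0.36 m and x of cap_a_bar in the frame of board_top between -0.085 and 0.085 m and y of cap_a_bar in the frame of board_top between -0.065 and 0.065 m and z of cap_a_bar in the frame of board_top between 0.033 and 0.053 m and angle between cap_a_bar's own z axis and vertical below 0.175 rad and linear speed of cap_a below 0.02 m/s and z of cap_b_bar in the frame of jar_b below 0.157 m and horizontal distance between cap_b_bar and jar_b below 0.012 m and angle between the x axis of cap_b_bar and the x axis of jar_b, either way round below 0.26 rad) or (horizontal distance between jar_b and lunchbox below 0.36 m and x of cap_b_bar in the frame of board_top between -0.085 and 0.085 m and y of cap_b_bar in the frame of board_top between -0.065 and 0.065 m and z of cap_b_bar in the frame of board_top between 0.033 and 0.053 m and angle between cap_b_bar's own z axis and vertical below 0.175 rad and linear speed of cap_b below 0.02 m/s and z of cap_a_bar in the frame of jar_a below 0.157 m and horizontal distance between cap_a_bar and jar_a below 0.012 m and angle between the x axis of cap_a_bar and the x axis of jar_a, either way round below 0.26 rad))); the robot touches nothing.
It fails at once if the other jar's cap is lifted, shifted or turned more than 15 degrees ((not (horizontal distance between jar_a and lunchbox below 0.36 m) and not (z of cap_a_bar in the frame of jar_a below 0.157 m and horizontal distance between cap_a_bar and jar_a below 0.012 m and angle between the x axis of cap_a_bar and the x axis of jar_a, either way round below 0.26 rad)) or (not (horizontal distance between jar_b and lunchbox below 0.36 m) and not (z of cap_b_bar in the frame of jar_b below 0.157 m and horizontal distance between cap_b_bar and jar_b below 0.012 m and angle between the x axis of cap_b_bar and the x axis of jar_b, either way round below 0.26 rad))).
It fails at once if the lunchbox is pushed more than 30 mm (distance of lunchbox from where it was at the start of the episode above 0.03 m).
It also fails if it takes over 51 s, if anything falls off the work surface, if the arm or the gripper's body presses on something with over 40 N, if the wrist force passes 120 N, or if a joint passes its speed limit or range.

## Working session

There is one attempt and no reset: what is moved stays moved. The work goes in short steps, Python scripts to look and compute and a tool call to move; the robot and the scene stay as the last step left them, time stands still between calls to the robot, and variables do not carry over. Pictures are saved under pics/ and viewed, on a budget of 10 in all, crops included, one or two more only if the job needs it, and the job is handed in when it is done.

Besides the shell and the picture viewer there is one more tool, called after "Emit:" as name(argument=value, ...), one argument or row to a line, values as JSON. move_arm: Moves the arm, as the interface text tells. Its arguments: {"type":"object","properties":{"moves":{"type":"string"}},"required":["moves"]}

```bash
mkdir -p pics
cat > h.py <<'E'
import numpy as np, cv2
from bench import get_state, read_camera, close_job, find_in
from scipy.spatial.transform import Rotation as R
def ray(c,u,v,z):
    T=np.array(c["world_to_cam"]);Rm=T[:3,:3];o=-Rm.T@T[:3,3]
    d=Rm.T@np.array([(u-c["cx"])/c["fx"],(v-c["cy"])/c["fy"],1]);return o+d*(z-o[2])/d[2]
def proj(c,p):
    T=np.array(c["world_to_cam"]);q=T[:3,:3]@np.array(p)+T[:3,3];return np.array([c["fx"]*q[0]/q[2]+c["cx"],c["fy"]*q[1]/q[2]+c["cy"]])
def save(c,n,crop=None,k=1):
    im=np.array(c["image"])[:,:,::-1]
    if crop: l,t,r,b=crop; im=im[t:b,l:r]
    cv2.imwrite("pics/"+n,cv2.resize(im,None,fx=k,fy=k,interpolation=cv2.INTER_CUBIC))
E
python3 - <<'E'
from h import *
Z=dict(cap_a_bar=.14,jar_a=.06,lunchbox=.06,board_top=.015)
for n in("top","scene"):
    c=read_camera(n);save(c,n+"0.png",k=1.4)
    T=np.array(c["world_to_cam"]);print(n,-T[:3,:3].T@T[:3,3],c["fx"])
    for k in Z:
        for d in find_in(k,c)[:5]:
            r=d["rect"];print(k,round(d["confidence"],2),np.round(r),ray(c,(r[0]+r[2])/2,(r[1]+r[3])/2,Z[k]).round(3))
E
```

```text
top [0.40082845 0.01871179 1.1839387 ] 487.7111315327321
cap_a_bar 0.77 [334. 217. 373. 253.] [ 0.46  -0.151  0.14 ]
cap_a_bar 0.72 [285. 274. 317. 307.] [ 0.345 -0.035  0.14 ]
jar_a 0.95 [327. 219. 360. 260.] [ 0.455 -0.14   0.06 ]
jar_a 0.63 [205. 197. 246. 231.] [0.519 0.132 0.06 ]
lunchbox 0.71 [406. 194. 474. 274.] [ 0.463 -0.362  0.06 ]
board_top 0.63 [105. 175. 183. 261.] [0.518 0.333 0.015]
scene [0.81038268 0.51760794 0.93434632] 426.86604888349774
cap_a_bar 0.84 [300. 180. 333. 215.] [0.401 0.031 0.14 ]
cap_a_bar 0.69 [203. 196. 237. 227.] [ 0.617 -0.049  0.14 ]
cap_a_bar 0.67 [241. 148. 272. 180.] [ 0.472 -0.137  0.14 ]
jar_a 0.86 [271. 274. 317. 311.] [0.556 0.18  0.06 ]
jar_a 0.75 [240. 172. 277. 205.] [ 0.476 -0.124  0.06 ]
lunchbox 0.95 [185. 107. 258. 168.] [ 0.474 -0.345  0.06 ]
board_top 0.74 [286. 298. 399. 404.] [0.527 0.332 0.015]
```

View pics/top0.png

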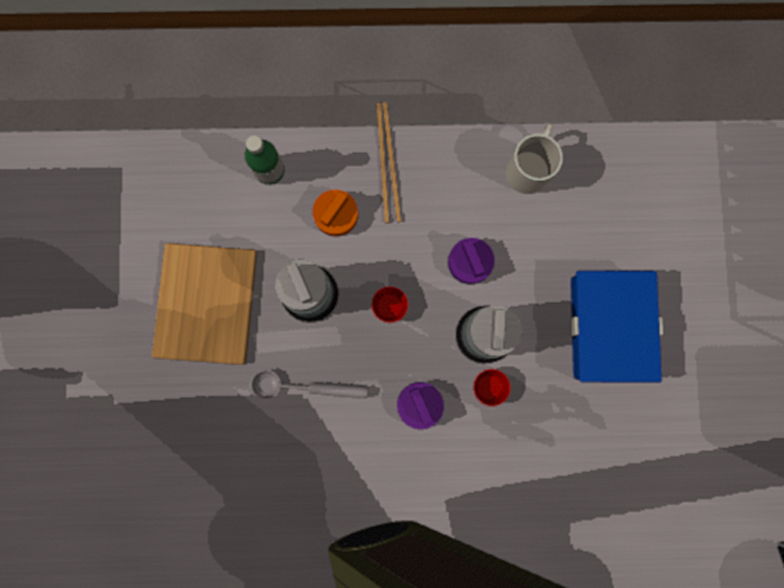

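View pics/scene0.png

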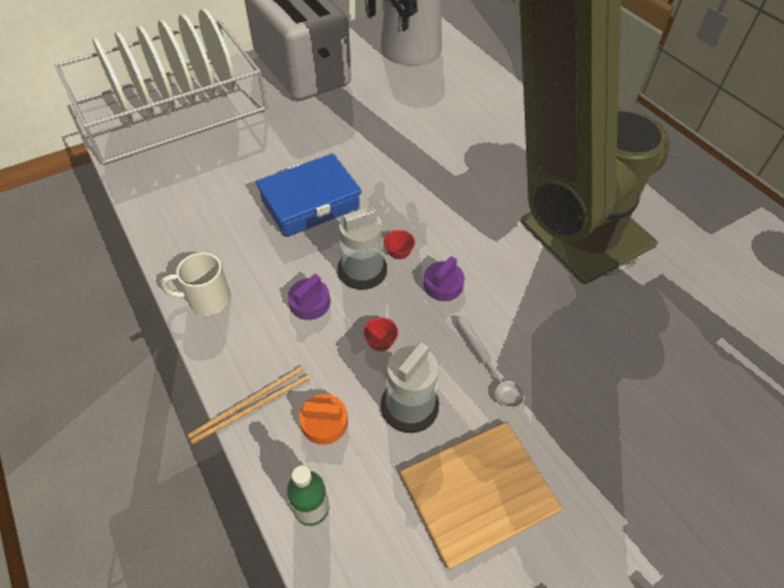

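The top view shows the target jar (cap bar at about 355,234 in native pixels) beside the blue lunchbox. The other jar is at about (214,202) and the board at about (146,217). I'll zoom in on the target cap.

Run:
```python
from h import *
c=read_camera("top");a=np.array(c["image"])[205:265,320:380]
s=read_camera("scene");b=np.array(s["image"])[145:205,228:288]
f=lambda x:cv2.resize(x,(400,400),interpolation=cv2.INTER_CUBIC)
im=np.hstack([f(a),f(b)])[:,:,::-1]
cv2.imwrite("pics/crop1.png",im)
print(get_state()["tool_rot"])
```

```text
[ 2.52731516e+00 -1.86603766e+00  4.84395129e-05]
```

View pics/crop1.png

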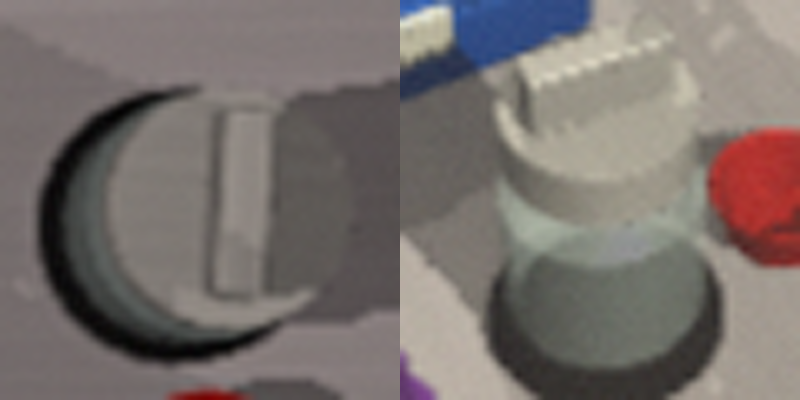

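The crop shows the bar's top face in the top view centred near (244,203), its ends at (248,111) and (239,295). In the scene view the bar top is near (600,60).

Run:
```python
from h import *
c=read_camera("top");s=read_camera("scene")
T=lambda u,v:(320+u/6.667-.5,205+v/6.667-.5)
S=lambda u,v:(228+(u-400)/6.667-.5,145+v/6.667-.5)
z=.162
p=ray(c,*T(244,203),z);print("top",p,"scene",ray(s,*S(598,60),z))
a=ray(c,*T(248.5,111),z);b=ray(c,*T(239,295),z);print(a,b,np.linalg.norm(a-b),"yaw",np.degrees(np.arctan2(*(a-b)[1::-1])))
# foot ring centre check: circle at z~0.02
l=ray(c,*T(38,230),0.02);print("foot left",l)
st=get_state();print("toolx",R.from_rotvec(st["tool_rot"]).as_matrix().round(4),st["q"])
for n in("top","scene"):
    im=c if n=="top" else s
    # board colour segmentation
    h=cv2.cvtColor(np.array(im["image"]),cv2.COLOR_RGB2HSV);m=cv2.inRange(h,(8,90,90),(22,190,255))
    cs,_=cv2.findContours(m,cv2.RETR_EXTERNAL,cv2.CHAIN_APPROX_NONE);k=max(cs,key=cv2.contourArea)
    bx=cv2.boxPoints(cv2.minAreaRect(k));print(n,[ray(im,*q,.015).round(3) for q in bx],"ctr",ray(im,*cv2.minAreaRect(k)[0],.015).round(3))
```

```text
top [ 0.45904569 -0.15180487  0.162     ] scene [ 0.46219107 -0.1478373   0.162     ]
[ 0.48806035 -0.15430932  0.162     ] [ 0.43022566 -0.14915998  0.162     ] 0.058063476842733934 yaw -5.087934765405992
foot left [ 0.45882721 -0.10132775  0.02      ]
toolx [[ 2.944e-01 -9.557e-01 -0.000e+00]
 [-9.557e-01 -2.944e-01 -1.000e-04]
 [ 1.000e-04  0.000e+00 -1.000e+00]] [-1.34551185e+00  3.06729626e-01  1.50637646e+00 -2.21328591e-05
  1.32842119e+00 -7.34856342e-02]
top [array([0.431, 0.417, 0.015]), array([0.632, 0.401, 0.015]), array([0.613, 0.24 , 0.015]), array([0.412, 0.259, 0.015])] ctr [0.521 0.329 0.015]
scene [array([0.617, 0.24 , 0.015]), array([0.399, 0.255, 0.015]), array([0.435, 0.422, 0.015]), array([0.632, 0.399, 0.015])] ctr [0.524 0.333 0.015]
```

Emit:
move_arm(
  moves="-0.297 -0.396 0 0 0 0 1;-0.297 -0.396 0 0 0 0 1;-0.297 -0.396 0 0 0 0 1;-0.297 -0.396 0 0 0 0 1;-0.297 -0.396 0 0 0 0 1",
)

```text
time: 1.12
eef_pos: [0.2924, -0.3795, 0.2314]
tool_rot: [-2.526, 1.867, -0.001]
force: [2.0, 0.2, -0.4]
grip_width: 0.0852
```

```bash
cat > g.py <<'E'
from h import *
import sys
# target x y z yaw(deg of tool x) -> shift in tool axes, turn units
x,y,z,w=map(float,sys.argv[1:5]);s=get_state();M=R.from_rotvec(s["tool_rot"]).as_matrix()
Y=np.radians(w);c,k=np.cos(Y),np.sin(Y);D=np.array([[c,k,0],[k,-c,0],[0,0,-1]])
p=np.array(s["eef_pos"]);print("p",p.round(4),"yaw",np.degrees(np.arctan2(M[1,0],M[0,0])).round(2),"q6",round(s["q"][5],2),"F",np.round(s["force"],1),"T",np.round(s["ft_torque"],2),"w",round(s["grip_width"],4),"t",s["time"])
print("shift",(M.T@(np.array([x,y,z])-p)).round(4),"turn",(R.from_matrix(M.T@D).as_rotvec()/(np.pi/2)).round(4))
E
python3 g.py 0.46 -0.15 0.23 -95
```

```text
p [ 0.2924 -0.3795  0.2314] yaw -72.94 q6 0.27 F [ 2.   0.2 -0.4] T [0.03 0.01 0.02] w 0.0852 t 1.1167
shift [-0.1702 -0.2276  0.0014] turn [-2.000e-04 -2.000e-04  2.451e-01]
```

Emit:
move_arm(
  moves="-0.17 -0.228 0 0 0 0.245 1;-0.17 -0.228 0 0 0 0.245 1;-0.17 -0.228 0 0 0 0.245 1;-0.17 -0.228 0 0 0 0.245 1;-0.17 -0.228 0 0 0 0.245 1",
)

```text
time: 1.53
eef_pos: [0.406, -0.2248, 0.2317]
tool_rot: [-2.12, 2.318, -0.002]
force: [0.9, -0.5, -0.5]
grip_width: 0.0852
```

```bash
python3 g.py 0.46 -0.15 0.18 -95
```

```text
p [ 0.406  -0.2248  0.2317] yaw -95.12 q6 1.06 F [ 0.9 -0.5 -0.5] T [-0.   -0.07 -0.05] w 0.0852 t 1.5333
shift [-0.0794 -0.047   0.0517] turn [-0.0005 -0.0004 -0.0014]
```

Emit:
move_arm(
  moves="-0.036 -0.022 0.01 0 0 0 1;-0.072 -0.043 0.01 0 0 0 1;-0.077 -0.045 0.03 0 0 0 1;-0.077 -0.045 0.05 0 0 0 1;-0.077 -0.045 0.05 0 0 0 1",
)

```text
time: 1.95
eef_pos: [0.4548, -0.1512, 0.1784]
tool_rot: [2.125, -2.31, -0.009]
force: [-0.4, 0.6, 0.2]
grip_width: 0.0854
```

```bash
python3 g.py 0.46 -0.15 0.137 -95
python3 - <<'E'
from h import *
c=read_camera("top");s=read_camera("scene")
f=lambda x:cv2.resize(x,(400,400),interpolation=cv2.INTER_CUBIC)
cv2.imwrite("pics/c2.png",np.hstack([f(np.array(c["image"])[190:290,300:400]),f(np.array(s["image"])[115:215,210:310])])[:,:,::-1])
E
```

```text
p [ 0.4548 -0.1512  0.1784] yaw -94.77 q6 1.24 F [-0.4  0.6  0.2] T [-0.01 -0.    0.02] w 0.0854 t 1.95
shift [-0.0015 -0.0053  0.0413] turn [0.0039 0.0013 0.0026]
```

View pics/c2.png

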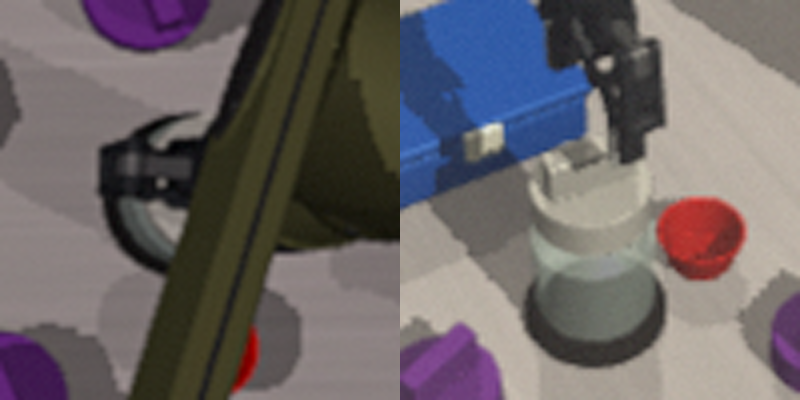

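The view shows the open fingers straddling the bar, so I'll descend and close.

Emit:
move_arm(
  moves="-0.001 -0.003 0.015 0 0 0 1;-0.001 -0.003 0.03 0 0 0 1;-0.001 -0.003 0.04 0 0 0 1;-0.001 -0.003 0.04 0 0 0 0.6;-0.001 -0.003 0.04 0 0 0 0.3",
)

```text
time: 2.47
eef_pos: [0.4599, -0.1536, 0.1421]
tool_rot: [-2.122, 2.316, -0.001]
force: [0.5, 0.1, 0.4]
grip_width: 0.064
```

Emit:
move_arm(
  moves="0 0 0 0 0 0 0.2;0 0 0 0 0 0 0.1;0 0 0 0 0 0 0;0 0 0 0 0 0 0;0 0 0 0 0 0 0",
)

```text
time: 2.88
eef_pos: [0.4604, -0.1531, 0.1423]
tool_rot: [-2.123, 2.315, -0.003]
force: [-0.4, -0.6, 5.7]
grip_width: 0.0147
```

```bash
python3 g.py 0.46 -0.15 0.137 -95
```

```text
p [ 0.4604 -0.1531  0.1423] yaw -94.93 q6 1.25 F [-0.4 -0.6  5.7] T [-0.04  0.11 -0.04] w 0.0147 t 2.8833
shift [-0.0031  0.0006  0.0053] turn [-0.0011 -0.0005  0.0008]
```

Emit:
move_arm(
  moves="0 0 0 0 0 0 0.4;0 0 0 0 0 0 0.4;0 0 0.006 0 0 0 0.4;0 0 0.006 0 0 0 0.2;0 0 0.006 0 0 0 0",
)

```text
time: 3.3
eef_pos: [0.4592, -0.1527, 0.1347]
tool_rot: [2.123, -2.314, -0.002]
force: [-0.3, -0.9, -1.7]
grip_width: 0.0154
```

Emit:
move_arm(
  moves="0 0 0 0 0 0 0;0 0 0 0 0 0 0;0 0 0 0 0 0 0;0 0 0 0 0 0 0;0 0 0 0 0 0 0",
)

```text
time: 3.72
eef_pos: [0.4597, -0.1526, 0.1353]
tool_rot: [-2.124, 2.315, 0.0]
force: [-0.2, -0.2, -1.0]
grip_width: 0.0152
```

Emit:
move_arm(
  moves="0 0 0 0 0 -0.02 0;0 0 0 0 0 -0.04 0;0 0 0 0 0 -0.06 0;0 0 0 0 0 -0.08 0;0 0 0 0 0 -0.08 0",
)

```text
time: 4.13
eef_pos: [0.4598, -0.1529, 0.1354]
tool_rot: [-2.259, 2.182, 0.0]
force: [-0.8, -1.7, -1.0]
grip_width: 0.0148
```

```bash
python3 g.py 0.46 -0.15 0.137 -95
```

```text
p [ 0.4598 -0.1529  0.1354] yaw -88.0 q6 1.13 F [-0.8 -1.7 -1. ] T [-0.32  0.16 -2.21] w 0.0148 t 4.1333
shift [-0.0029 -0.0003 -0.0016] turn [-0.0003  0.0005  0.0778]
```

Torque about z is -2.2 N m after 7° CCW, which suggests a stop. I'll try the other way and compare.

Emit:
move_arm(
  moves="0 0 0 0 0 0.04 0;0 0 0 0 0 0.08 0;0 0 0 0 0 0.1 0;0 0 0 0 0 0.13 0;0 0 0 0 0 0.16 0",
)

```text
time: 4.55
eef_pos: [0.4597, -0.1525, 0.1353]
tool_rot: [1.972, -2.445, -0.0]
force: [-0.0, -1.3, -0.5]
grip_width: 0.0153
```

```bash
python3 g.py 0.46 -0.15 0.137 -95
```

```text
p [ 0.4597 -0.1525  0.1353] yaw -102.21 q6 1.38 F [-0.  -1.3 -0.5] T [0.   0.02 0.02] w 0.0153 t 4.55
shift [-0.0025  0.0003 -0.0017] turn [ 0.0001 -0.     -0.0801]
```

Clockwise turns freely (torque ~0), so this cap opens that way. I'll go on to about 52°.

Emit:
move_arm(
  moves="0 0 0 0 0 0.06 0;0 0 0 0 0 0.12 0;0 0 0 0 0 0.18 0;0 0 0 0 0 0.24 0;0 0 0 0 0 0.3 0",
)

```text
time: 4.97
eef_pos: [0.4597, -0.1525, 0.1353]
tool_rot: [1.344, -2.84, -0.0]
force: [-0.4, 0.1, -0.3]
grip_width: 0.0151
```

Emit:
move_arm(
  moves="0 0 0 0 0 0.06 0;0 0 0 0 0 0.12 0;0 0 0 0 0 0.18 0;0 0 0 0 0 0.2 0;0 0 0 0 0 0.2 0",
)

```text
time: 5.38
eef_pos: [0.4597, -0.1525, 0.1354]
tool_rot: [0.889, -3.013, 0.0]
force: [0.1, -0.1, 0.2]
grip_width: 0.0151
```

```bash
python3 g.py 0.46 -0.153 0.24 -147
```

```text
p [ 0.4597 -0.1525  0.1354] yaw -147.13 q6 2.16 F [ 0.1 -0.1  0.2] T [0.01 0.02 0.01] w 0.0151 t 5.3833
shift [ 0.     -0.0005 -0.1046] turn [-0.     -0.0001 -0.0014]
```

Lift gently first.

Emit:
move_arm(
  moves="0 0 -0.003 0 0 0 0;0 0 -0.006 0 0 0 0;0 0 -0.009 0 0 0 0;0 0 -0.012 0 0 0 0;0 0 -0.015 0 0 0 0",
)

```text
time: 5.8
eef_pos: [0.4599, -0.1528, 0.1508]
tool_rot: [-0.889, 3.013, -0.0]
force: [0.3, -0.0, -1.3]
grip_width: 0.0154
```

```bash
python3 g.py 0.46 -0.153 0.24 -147
```

```text
p [ 0.4599 -0.1528  0.1508] yaw -147.11 q6 2.16 F [ 0.3 -0.  -1.3] T [ 0.02 -0.01  0.  ] w 0.0154 t 5.8
shift [ 0.     -0.0003 -0.0892] turn [-0.0002  0.0001 -0.0013]
```

Emit:
move_arm(
  moves="0 0 -0.015 0 0 0 0;0 0 -0.045 0 0 0 0;0 0 -0.08 0 0 0 0;0 0 -0.115 0 0 0 0;0 0 -0.14 0 0 0 0",
)

```text
time: 6.22
eef_pos: [0.4604, -0.153, 0.2937]
tool_rot: [-0.888, 3.01, -0.004]
force: [1.0, 0.4, -1.2]
grip_width: 0.0153
```

```bash
python3 g.py 0.47 0.10 0.29 -130;python3 - <<'E'
from h import *
s=read_camera("scene");save(s,"s3.png",k=1.2)
E
```

```text
p [ 0.4604 -0.153   0.2937] yaw -147.12 q6 2.16 F [ 1.   0.4 -1.2] T [-0.05 -0.03 -0.04] w 0.0153 t 6.2167
shift [-0.1454  0.2073  0.0034] turn [-0.0021  0.001  -0.1902]
```

View pics/s3.png

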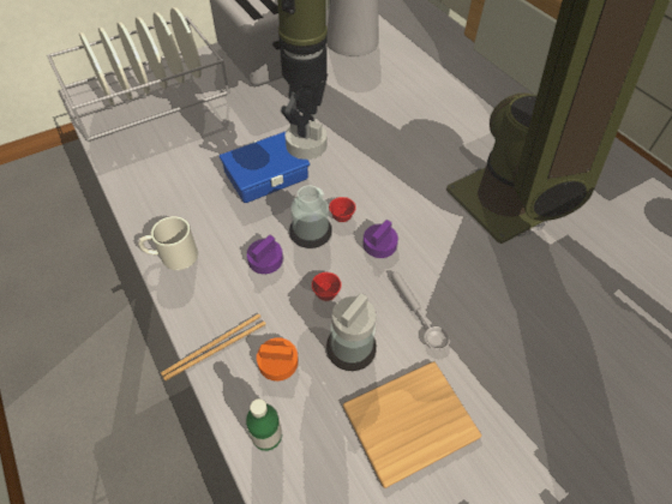

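The picture shows the cap held level above the lunchbox jar, which is now open. The lunchbox and other jar are untouched. Carrying it to the board, turning back on the way for wrist range.

Emit:
move_arm(
  moves="-0.015 0.018 0 0 0 -0.05 0;-0.04 0.048 0 0 0 -0.11 0;-0.065 0.077 0 0 0 -0.17 0;-0.09 0.107 0 0 0 -0.23 0;-0.115 0.136 0 0 0 -0.29 0",
)

```text
time: 6.68
eef_pos: [0.4821, 0.0255, 0.2905]
tool_rot: [-1.551, 2.731, -0.0]
force: [0.6, -0.2, -0.3]
grip_width: 0.0148
```

```bash
python3 g.py 0.522 0.331 0.29 -95
```

```text
p [0.4821 0.0255 0.2905] yaw -120.81 q6 2.07 F [ 0.6 -0.2 -0.3] T [-0.05  0.03  0.02] w 0.0148 t 6.6833
shift [-0.2828  0.1222  0.0005] turn [-2.000e-04  1.000e-04 -2.867e-01]
```

Emit:
move_arm(
  moves="-0.035 0.015 0 0 0 -0.06 0;-0.07 0.03 0 0 0 -0.12 0;-0.105 0.045 0 0 0 -0.18 0;-0.14 0.06 0 0 0 -0.24 0;-0.175 0.075 0 0 0 -0.285 0",
)

```text
time: 7.1
eef_pos: [0.5081, 0.2145, 0.2904]
tool_rot: [-2.12, 2.318, -0.0]
force: [1.2, 0.0, -0.5]
grip_width: 0.0148
```

```bash
python3 g.py 0.522 0.331 0.29 -95
```

```text
p [0.5081 0.2145 0.2904] yaw -95.09 q6 1.98 F [ 1.2  0.  -0.5] T [ 0.03 -0.05  0.03] w 0.0148 t 7.1
shift [-0.1173 -0.0034  0.0003] turn [-0.0001 -0.0001 -0.0011]
```

Emit:
move_arm(
  moves="-0.035 -0.001 0 0 0 0 0;-0.07 -0.002 0 0 0 0 0;-0.1 -0.003 0 0 0 0 0;-0.115 -0.003 0 0 0 0 0;-0.115 -0.003 0 0 0 0 0",
)

```text
time: 7.52
eef_pos: [0.5222, 0.33, 0.2896]
tool_rot: [-2.119, 2.319, 0.002]
force: [0.0, -0.7, -0.4]
grip_width: 0.0151
```

```bash
python3 g.py 0.522 0.331 0.05 -95
```

```text
p [0.5222 0.33   0.2896] yaw -95.18 q6 2.16 F [ 0.  -0.7 -0.4] T [ 0.05 -0.03 -0.02] w 0.0151 t 7.5167
shift [-7.000e-04  2.000e-04  2.396e-01] turn [ 0.0003  0.0006 -0.002 ]
```

Emit:
move_arm(
  moves="0 0 0.035 0 0 0 0;0 0 0.075 0 0 0 0;0 0 0.115 0 0 0 0;0 0 0.155 0 0 0 0;0 0 0.185 0 0 0 0",
)

```text
time: 7.93
eef_pos: [0.5205, 0.3242, 0.1025]
tool_rot: [2.111, -2.321, -0.0]
force: [-0.6, 0.0, -0.7]
grip_width: 0.0149
```

Emit:
move_arm(
  moves="0 0 0.02 0 0 0 0;0 0 0.035 0 0 0 0;0 0 0.043 0 0 0 0;0 0 0.048 0 0 0 0;0 0 0.05 0 0 0 0",
)

```text
time: 8.35
eef_pos: [0.5223, 0.3259, 0.0552]
tool_rot: [2.114, -2.323, 0.0]
force: [0.4, -0.3, -0.6]
grip_width: 0.015
```

```bash
python3 g.py 0.522 0.331 0.0464 -95;python3 - <<'E'
from h import *
s=read_camera("scene");save(s,"s4.png",(240,220,440,420),3)
E
```

```text
p [0.5223 0.3259 0.0552] yaw -95.42 q6 2.15 F [ 0.4 -0.3 -0.6] T [-0.    0.03  0.02] w 0.015 t 8.35
shift [-0.005   0.0008  0.0088] turn [ 0.0002 -0.0003 -0.0046]
```

View pics/s4.png

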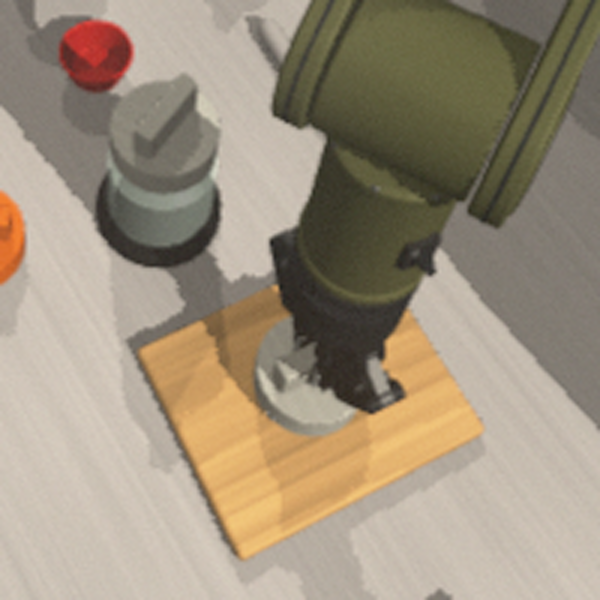

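The cap sits just above the middle of the board (around 310,385 in the crop) and is level. Lowering the last ~9 mm slowly.

Emit:
move_arm(
  moves="-0.002 0 0.003 0 0 0 0;-0.004 0 0.005 0 0 0 0;-0.004 0 0.007 0 0 0 0;-0.004 0 0.008 0 0 0 0;-0.004 0 0.0085 0 0 0 0",
)

```text
time: 8.82
eef_pos: [0.5226, 0.331, 0.047]
tool_rot: [-2.115, 2.323, -0.0]
force: [-0.4, 0.7, -1.7]
grip_width: 0.0155
```

```bash
python3 g.py 0.522 0.331 0.0464 -95
```

```text
p [0.5226 0.331  0.047 ] yaw -95.36 q6 2.16 F [-0.4  0.7 -1.7] T [ 0.09 -0.   -0.  ] w 0.0155 t 8.8167
shift [0.     0.0006 0.0006] turn [-0.0002  0.0001 -0.004 ]
```

Emit:
move_arm(
  moves="0 0 0.0005 0 0 0 0;0 0 0.001 0 0 0 0;0 0 0.0015 0 0 0 0;0 0 0.002 0 0 0 0;0 0 0.002 0 0 0 0",
)

```text
time: 9.23
eef_pos: [0.5227, 0.3307, 0.0456]
tool_rot: [-2.115, 2.323, -0.0]
force: [-2.1, -1.5, 4.4]
grip_width: 0.0149
```

```bash
python3 g.py 0.522 0.331 0.0464 -95
```

```text
p [0.5227 0.3307 0.0456] yaw -95.38 q6 2.16 F [-2.1 -1.5  4.4] T [-0.06  0.33  0.02] w 0.0149 t 9.2333
shift [-0.0002  0.0007 -0.0008] turn [-0.0002  0.0001 -0.0042]
```

Contact (+4.4 N). Open in place, then rise.

Emit:
move_arm(
  moves="0 0 0 0 0 0 0.2;0 0 0 0 0 0 0.4;0 0 0 0 0 0 0.6;0 0 0 0 0 0 0.6;0 0 0 0 0 0 0.6",
)

```text
time: 9.65
eef_pos: [0.5226, 0.3308, 0.0447]
tool_rot: [2.115, -2.323, -0.0]
force: [0.5, 0.2, -0.3]
grip_width: 0.0511
```

Emit:
move_arm(
  moves="0 0 -0.01 0 0 0 0.6;0 0 -0.03 0 0 0 0.6;0 0 -0.06 0 0 0 0.6;0 0 -0.1 0 0 0 0.6;0 0 -0.14 0 0 0 0.6",
)

```text
time: 10.07
eef_pos: [0.5217, 0.3303, 0.186]
tool_rot: [2.113, -2.322, -0.001]
force: [1.2, 0.1, 0.3]
grip_width: 0.0513
```

Emit:
move_arm(
  moves="0 0 -0.03 0 0 0 0.6;0 0 -0.06 0 0 0 0.6;0 0 -0.09 0 0 0 0.6;0 0 -0.1 0 0 0 0.6;0 0 -0.1 0 0 0 0.6",
)

```text
time: 10.48
eef_pos: [0.5243, 0.3317, 0.2893]
tool_rot: [-2.109, 2.317, -0.003]
force: [0.2, -0.7, 0.1]
grip_width: 0.0511
```

```bash
python3 g.py 0.522 0.331 0.28 -95;python3 - <<'E'
from h import *
s=read_camera("scene");save(s,"s5.png",k=1.3)
for d in find_in("cap_a_bar",s)[:5]:
    r=d["rect"];print(round(d["confidence"],2),np.round(r),ray(s,(r[0]+r[2])/2,(r[1]+r[3])/2,.045).round(3))
E
```

```text
p [0.5243 0.3317 0.2893] yaw -95.38 q6 2.16 F [ 0.2 -0.7  0.1] T [-0.01  0.01  0.01] w 0.0511 t 10.4833
shift [0.001  0.0023 0.0093] turn [-0.0044  0.0029 -0.0042]
0.77 [205. 196. 238. 228.] [ 0.591 -0.112  0.045]
0.72 [302. 183. 333. 214.] [ 0.353 -0.023  0.045]
0.6 [322. 332. 363. 372.] [0.536 0.34  0.045]
```

View pics/s5.png

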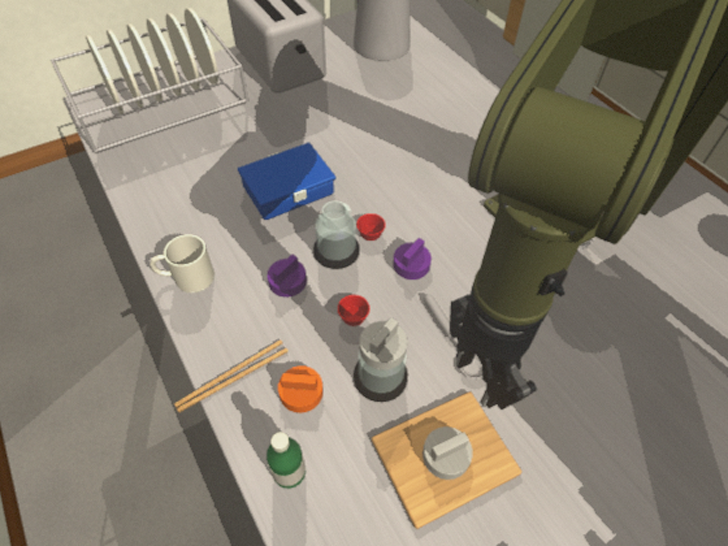

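The cap lies flat, bar up, mid-board (448,453). The other jar is shut, the lunchbox hasn't moved, and the gripper is clear.

```bash
python3 -c "
from bench import close_job;print(close_job())"
```

```text
the job is handed in; nothing more can be done
None
```

The cap of the jar beside the lunchbox is off and lying flat, bar up, near the middle of the board. I handed the job in at about 10.5 s of the 51 s allowed.

- **Opening:** Twisting counter-clockwise ran into about 2.2 N m of resistance within 7°. Clockwise turned freely, so I went about 52° from shut and lifted straight up.
- **Placing:** I set it down at about (0.523, 0.331); the board centre measured (0.522, 0.331). I felt contact on the board at +4.4 N before letting go.
- **Last checks:** The final picture shows the other jar still shut, with the lunchbox where it was. The gripper was open and well clear, with tool forces near zero.
- **Disagreements:** In the last picture the network put the cap at (0.536, 0.340), about 16 mm from where I released it and still well inside the board's edges. It did that with only 0.6 confidence, and two other detections were the purple look-alikes. My first grip was about 6 mm too high on the bar, so I gripped again lower down before twisting.

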